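Vent the deck oven with the paddle switch

ROBOT

A 7-joint arm with a two-finger parallel gripper is mounted at the origin on the work surface. World frame = base frame: x ahead of the robot, y to its left, z up, the work surface at z = 0. Lengths are in mm, angles in rad, forces in N, time in s.
With the tool pointing down it reaches from about 400 to 875 mm from the base axis. Payload 4.4 kg.
Tool frame: the origin (TCP) lies between the finger pads; the fingertips stand ctrl.tcp_to_tips ahead of it and the grasp point (between the pads) lies 8 mm behind it (ctrl.tcp_to_tips is the distance from the TCP to the fingertips, in mm); z points along the fingers, y is the direction in which the jaws open and shut (so a half turn about z gives the same grasp; the last joint's range is limited). The gripper opens to 85 mm and grips with 20 to 120 N. Pads are 22 mm wide; open, the fingers measure 114 mm over their backs; the gripper's body (76 mm by 85 mm) begins 54 mm behind the grasp point. The pads swing forward as they close: fully open they stand 13 mm farther back than shut.
Start: joints at [-1.366, 0.628, 0.038, 1.517, -0.027, 0.996, -0.02], TCP at [173.852, 626.333, 242.313] pointing down, gripper open.
Joint ranges: [-3.06, 3.06], [-0.37, 2.12], [-1.25, 1.32], [0.18, 2.47], [-1.1, 4.24], [0.23, 1.98], [-2.94, 2.94]. Speed limits (rad/s): [2.57, 2.57, 3.14, 3.14, 3.14, 3.14, 3.14].

INTERFACE

Orientations are given as [roll, pitch, yaw] about the fixed x, y, z axes, in that order (R = Rz(yaw) Ry(pitch) Rx(roll)).
In Python, from cell import ctrl gives the robot as it stands.
- The arm moves only by the tool send_rows, never from a script. Its argument "rows" is a list of rows, each an object of numbers: "x", "y", "z": the shift along the world's x, y, z in cm; "roll": the turn about the world's z in degrees; "claw": the closure, from 0 (fully open) to 1 (shut). A call has 1 to 5 rows; each row is the pose to reach, as a shift and turn from the pose commanded when the call began; what a row does not reach only later rows make up. A row lasts 1/12 s, in which the tool goes at most 41.7 mm and 7.16 degrees, less where a joint would pass 70% of its speed; a pose out of reach is approached as far as the arm can. A call with a gripper value outside its range is refused whole. The fingers move at their own pace and stop on an object; the grip force is fixed at half the most. Time passes only in rows, so rows that repeat a pose let the fingers close. It gives the time, the measured TCP pose, the force and the opening at its end, in the units of the state.
- ctrl.read_state(): the state, without advancing time (a new reading comes with each control period).
- ctrl.get_image(name): name is "scene" or "top" or "wrist"; returns (picture, depth): 400x640x3 uint8, blue, green, red; 400x640 float32, mm along the optical axis (not along the pixel's ray), 0 where there is no reading.
- ctrl.get_calibration(name): a dict with "intrinsics" (3x3 intrinsics, pixels), "T" (4x4, takes a point from camera to world coordinates). Camera axes: x right, y down, z forward; pixel columns grow to the right and rows downward; lengths in mm; the calibration is good to about 2 mm. The wrist camera is an equidistant fisheye: a pixel r from the principal point sees the ray r / f radians off the axis. A picture is of the moment at which its call begins: read the wrist's pose just before it. get_calibration takes no time and is no camera call; for the wrist camera it gives the pose at the moment of the call.
- ctrl.finish_job(): hands the job in, once; it reports no verdict.
Trained networks look in the newest picture that a camera, given by its name, has taken for a name from the list of things; names that differ only in an ending like _2 or _b are one class to them, and where a whole thing is asked for, a point or a joint stands for the part that bears it (a point fixed in the world has none). Each returns a list of dicts, best first, with "confidence" (0 to 1); they miss things now and then, are a little off and sometimes report something else, mostly with a low value. They report only what shows in the picture. A call takes as long as a camera call. They do not tell look-alikes from the thing itself.
- ctrl.recognise(camera, query): "uv" ([column, row] in pixels, amid what is visible of it).
- ctrl.regions_of(camera, query): "region" (400x640 bool, what is visible of it) and "uv" ([column, row] in pixels, amid what is visible of it).
- ctrl.place_of(camera, query): "uv" ([column, row] in pixels: a listed point, or the origin of a listed thing).
The state is a dict: "clock": time; "qpos": joint angles; "qd": joint speeds; "tau": joint torques, N m; "eef_pos": TCP position; "tool_rot": TCP orientation; "force": force on the tool from outside, world axes, zero at the start; "torque": the same for the moment, N m; "width": finger opening in mm.
Only numpy, scipy, OpenCV 4.12 (cv2) and the standard library are available. Lean on these libraries where they do the work, as an engineer would, in place of code of your own. Each camera call takes 0.05 s, during which the arm holds its last target. There are 200 camera calls.

TASK

Let some steam out of the deck oven: on the switch box with the flat paddle lever, push the lever well over, at least two thirds of the way, towards the end of its box that carries the small white domed lamp, hold it there for at least a second, then let it go so that it springs back upright. Do not push it the other way, and leave the other switch, the one with the ball-ended lever, alone.

Things in the scene. Friction and masses are not known exactly. Their poses are not given: they have to be found in the camera images.
- vent_box: Grey switch box with the flat paddle lever, fixed to the bench, 140 x 84 mm and 50 mm high. Origin: centre of its underside. Its x axis runs along the 140 mm length and points to the lamp end: a white domed lamp (28 mm across, 14 mm high) stands on the top 48 mm from the centre on the +x side. z is up. The box can be turned to any yaw. The lever's hinge line runs along the box's y axis, 50 mm above the bench, over the origin.
- vent_lever (a joint): Angle of the paddle lever in rad: 0 upright, positive leaning towards the lamp (box +x), stops at -0.6 and +0.6. A spring of 0.6 N m/rad always returns it to 0, so about 4 N at 60 mm above the hinge holds it at 0.4. It is well over beyond 0.4.
- vent_tip (a point): Top centre of the paddle lever, 90 mm above the hinge (140 mm above the bench when upright). Below it is a flat black blade 10 mm thick (along box x), 44 mm wide (along box y), from 42 to 90 mm above the hinge, on a steel stem 11 mm across.
- lamp_tip (a point): Top of the other switch's lever: a black ball of 32 mm diameter on a slim steel stem, 140 mm above the bench, in the middle of a like 140 x 84 x 50 mm box with a like lamp. A bystander that is to be left alone. Its box stands at least 280 mm to one side of the vent box, centre to centre.
There are look-alikes about, which are no part of the job. What is shaped like the vent_box but pink or purple is not meant.

How it is judged:
By the outcome, as a careful person would: the job done as asked, in the order asked, and still so for the second after the job is handed in, with the robot touching nothing.
It also fails if it takes over 40 s, if anything falls off the work surface, if the arm or the gripper's body presses on something with over 40 N, if the wrist force passes 120 N, or if a joint passes its speed limit or range.

## Working session

There is one attempt and no reset: what is moved stays moved. The work goes in short steps, Python scripts to look and compute and a tool call to move; the robot and the scene stay as the last step left them, time stands still between calls to the robot, and variables do not carry over. Pictures are saved under pics/ and viewed, on a budget of 10 in all, crops included, one or two more only if the job needs it, and the job is handed in when it is done.

Besides the shell and the picture viewer there is one more tool, called after "Emit:" as name(argument=value, ...) on one line, values as JSON. send_rows: Moves the arm, as the interface text tells. Its arguments: {"type":"object","properties":{"rows":{"type":"array"}},"required":["rows"]}

```bash
mkdir -p pics
cat > h.py <<'E'
import numpy as np, cv2
from cell import ctrl
def w(name,uv,d):
    c=ctrl.get_calibration(name);K=c["intrinsics"];T=np.array(c["T"])
    p=np.array([(uv[0]-K[0][2])/K[0][0]*d,(uv[1]-K[1][2])/K[1][1]*d,d,1]);return (T@p)[:3]
def wz(name,uv,z):
    a=w(name,uv,1);b=w(name,uv,2);return a+(b-a)*(z-a[2])/(b-a)[2]
E
python3 - <<'E'
from h import *
s=ctrl.read_state();print({k:np.round(s[k],3) for k in s}, ctrl.tcp_to_tips)
for n in("top","scene"):
    im,d=ctrl.get_image(n);cv2.imwrite(f"pics/{n}1.png",im);np.save(f"{n}d.npy",d)
    for q,z in(("vent_box",0),("vent_tip",140),("lamp_tip",140)):
        for r in ctrl.place_of(n,q)[:4]: print(n,q,round(r["confidence"],2),np.round(r["uv"],1),np.round(wz(n,r["uv"],z)))
E
```

```text
{'clock': np.float64(0.0), 'qpos': array([-1.366,  0.629,  0.038,  1.518, -0.027,  0.996, -0.02 ]), 'qd': array([ 0.003,  0.   , -0.   , -0.   , -0.001, -0.   , -0.001]), 'tau': array([-0.0000e+00, -5.6341e+01,  1.2260e+00, -1.9344e+01,  1.1000e-02,
        1.1000e-02, -0.0000e+00]), 'eef_pos': array([173.675, 625.742, 241.381]), 'tool_rot': array([-3.14 ,  0.   ,  2.871]), 'force': array([ 0.193, -0.419, -0.559]), 'torque': array([-0.018,  0.039, -0.013]), 'width': np.float64(85.663)} 11.0
top vent_box 0.89 [289.1 248.7] [320. 152.   0.]
top vent_box 0.73 [265.1 182.9] [518. 225.   0.]
top vent_box 0.71 [220.2 267.8] [264. 357.   0.]
top vent_tip 0.62 [257.4 176.1] [515. 223. 140.]
top vent_tip 0.5 [286.4 253.5] [311. 145. 140.]
top vent_tip 0.45 [199.2 271. ] [268. 371. 140.]
top lamp_tip 0.66 [419.2 169.1] [ 531. -206.  140.]
scene vent_box 0.97 [354.8 262. ] [518. 224.   0.]
scene vent_box 0.77 [445.1 219.6] [257. 369.   0.]
scene vent_box 0.76 [368.5 199.2] [318. 149.   0.]
scene vent_box 0.58 [360.4 229.8] [423. 184.   0.]
scene vent_tip 0.72 [458.1 190.9] [256. 371. 140.]
scene vent_tip 0.62 [356.1 234. ] [517. 217. 140.]
scene vent_tip 0.56 [369.6 168.5] [320. 140. 140.]
scene lamp_tip 0.54 [220.9 160. ] [ 523. -219.  140.]
```

View pics/top1.png

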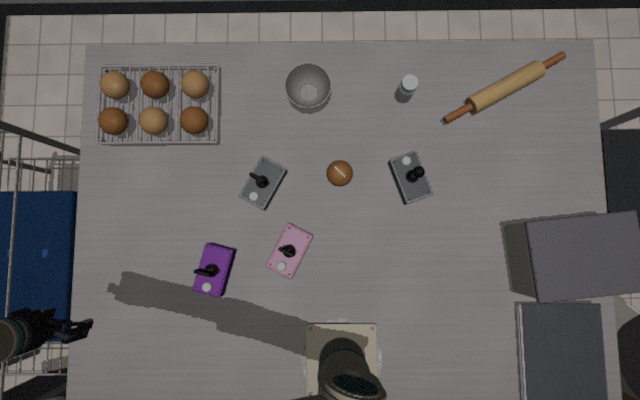

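View pics/scene1.png

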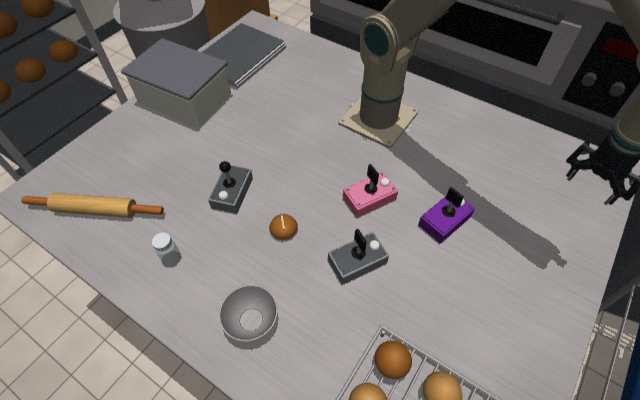

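The top picture shows the grey paddle box at about (263,182), with pink (290,250) and purple (214,270) look-alikes. The grey ball-lever box is at (410,178). In the scene picture, the grey paddle box at (358,255) has its lamp at about (375,245). Next I'll measure its yaw and lamp end.

Run:
```python
from h import *
for n,(a,b,c,e) in(("top",(225,295,140,220)),("scene",(315,400,220,290))):
    im=cv2.imread(f"pics/{n}1.png");d=np.load(f"{n}d.npy")
    P=[];C=[]
    for v in range(c,e):
        for u in range(a,b):
            if d[v,u]>0: P.append(w(n,(u,v),d[v,u]));C.append(im[v,u])
    P=np.array(P);C=np.array(C).astype(int)
    for lo,hi in((40,56),):
        m=(P[:,2]>lo)&(P[:,2]<hi);r=cv2.minAreaRect(P[m,:2].astype(np.float32));print(n,"box",m.sum(),r)
    m=(P[:,2]>42)&(P[:,2]<75)&(C.min(1)>150);print("lamp",m.sum(),P[m].mean(0) if m.any() else 0)
    m=P[:,2]>90;print("blade",m.sum(),P[m].mean(0),P[m].max(0),P[m].min(0))
    cv2.imwrite(f"pics/{n}1c.png",cv2.resize(im[c:e,a:b],None,fx=5,fy=5,interpolation=cv2.INTER_CUBIC))
a=cv2.imread("pics/top1c.png");b=cv2.imread("pics/scene1c.png");h=max(len(a),len(b))
f=lambda x:cv2.copyMakeBorder(x,0,h-len(x),0,0,0);cv2.imwrite("pics/c1.png",np.hstack([f(a),f(b)]))
```

```text
Traceback (most recent call last):
  File "h.py", line 4, in w
    c=ctrl.get_calibration(name);K=c["intrinsics"];T=np.array(c["T"])
ValueError: time passes only in moves, steps and waits
```

```bash
cat > h.py <<'E'
import numpy as np, cv2, functools
from cell import ctrl
@functools.cache
def cal(n):
    c=ctrl.get_calibration(n);return np.array(c["intrinsics"]),np.array(c["T"])
def w(name,uv,d):
    K,T=cal(name);uv=np.asarray(uv,float);d=np.asarray(d,float)
    p=np.stack([(uv[...,0]-K[0,2])/K[0,0]*d,(uv[...,1]-K[1,2])/K[1,1]*d,d],-1);return p@T[:3,:3].T+T[:3,3]
def wz(name,uv,z):
    a=w(name,uv,1);b=w(name,uv,2);return a+(b-a)*(z-a[2])/(b-a)[2]
E
python3 - <<'E'
from h import *
for n,(a,b,c,e) in(("top",(225,295,140,220)),("scene",(315,400,220,290))):
    im=cv2.imread(f"pics/{n}1.png");d=np.load(f"{n}d.npy")
    v,u=np.mgrid[c:e,a:b];P=w(n,np.stack([u,v],-1),d[c:e,a:b]).reshape(-1,3);C=im[c:e,a:b].reshape(-1,3).astype(int)
    m=(P[:,2]>40)&(P[:,2]<56);r=cv2.minAreaRect(P[m,:2].astype(np.float32));print(n,"box",m.sum(),r)
    m=(P[:,2]>42)&(P[:,2]<75)&(C.min(1)>150);print("lamp",m.sum(),P[m].mean(0) if m.any() else 0)
    m=P[:,2]>95;print("blade",m.sum(),P[m].mean(0),P[m].max(0),P[m].min(0))
    cv2.imwrite(f"pics/{n}1c.png",cv2.resize(im[c:e,a:b],None,fx=5,fy=5,interpolation=cv2.INTER_CUBIC))
a=cv2.imread("pics/top1c.png");b=cv2.imread("pics/scene1c.png");h=max(len(a),len(b))
f=lambda x:cv2.copyMakeBorder(x,0,h-len(x),0,0,0);cv2.imwrite("pics/c1.png",np.hstack([f(a),f(b)]))
E
```

```text
top box 1189 ((515.28466796875, 227.45947265625), (84.441650390625, 139.7418670654297), 60.83401107788086)
lamp 29 [472.45760987 249.74205621  62.34997308]
blade 101 [482.4391614  191.10000902 312.94091582] [ 526.67382332  245.38964993 1088.03447015] [351.97468503  45.330816    96.67907536]
scene box 1311 ((515.052490234375, 227.8964385986328), (85.30352783203125, 140.00877380371094), 61.35040283203125)
lamp 63 [476.82208953 250.70419116  59.2090185 ]
blade 184 [566.67895685 251.42331755 215.22503616] [1012.03678169  452.39862953 1048.56202298] [502.43649205 206.95320691  95.00542677]
```

View pics/c1.png

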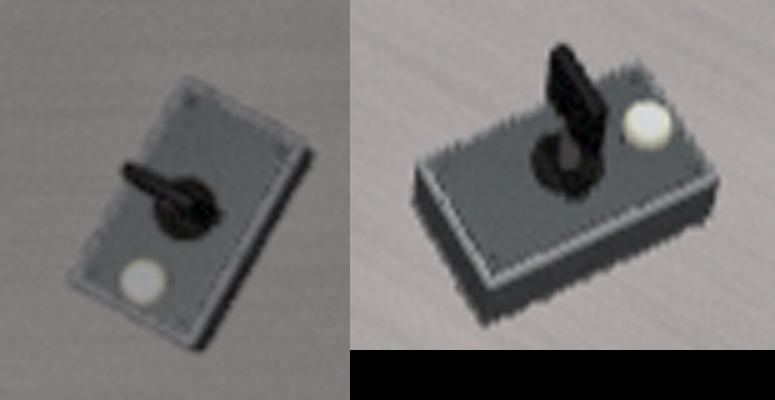

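The box centre is about (515,228), and the size matches 140x84. The lamp is at (475,250), so the lamp direction is yaw ≈ 151°. I'll close the fingers, turn −13.5° and approach from the side away from the lamp, staying high.

Emit:
send_rows(rows=[{"x": 2.5,"y": -2.8,"z": 0,"roll": -3,"claw": 1},{"x": 5,"y": -5.6,"z": 0,"roll": -6,"claw": 1},{"x": 7.5,"y": -8.4,"z": 0,"roll": -9,"claw": 1},{"x": 10,"y": -11.2,"z": 0,"roll": -12,"claw": 1},{"x": 12.5,"y": -14,"z": 0,"roll": -13.5,"claw": 1}])

```text
clock: 0.82
eef_pos: [299.8, 485.0, 242.5]
tool_rot: [3.141, 0.0, 2.633]
force: [0.5, 1.3, 0.1]
width: 25.3
```

Emit:
send_rows(rows=[{"x": 2.5,"y": -2.8,"z": 0,"roll": 0,"claw": 1},{"x": 5,"y": -5.6,"z": 0,"roll": 0,"claw": 1},{"x": 7.5,"y": -8.4,"z": 0,"roll": 0,"claw": 1},{"x": 10,"y": -11.2,"z": 0,"roll": 0,"claw": 1},{"x": 12.5,"y": -14,"z": 0,"roll": 0,"claw": 1}])

```text
clock: 1.23
eef_pos: [424.9, 344.9, 242.6]
tool_rot: [3.141, 0.0, 2.635]
force: [0.2, 0.4, -0.6]
width: 0.0
```

Emit:
send_rows(rows=[{"x": 2.7,"y": -2.8,"z": 0,"roll": 0,"claw": 1},{"x": 5.4,"y": -5.6,"z": 0,"roll": 0,"claw": 1},{"x": 8.1,"y": -8.4,"z": 0,"roll": 0,"claw": 1},{"x": 10.8,"y": -11.2,"z": 0,"roll": 0,"claw": 1},{"x": 13.5,"y": -14,"z": 0,"roll": 0,"claw": 1}])

```text
clock: 1.65
eef_pos: [560.0, 204.8, 242.6]
tool_rot: [3.141, 0.0, 2.635]
force: [1.1, 1.4, -0.1]
width: 0.4
```

Emit:
send_rows(rows=[{"x": 0,"y": 0,"z": -3,"roll": 0,"claw": 1},{"x": 0,"y": 0,"z": -6,"roll": 0,"claw": 1},{"x": 0,"y": 0,"z": -9,"roll": 0,"claw": 1},{"x": 0,"y": 0,"z": -11.5,"roll": 0,"claw": 1},{"x": 0,"y": 0,"z": -11.5,"roll": 0,"claw": 1}])

```text
clock: 2.07
eef_pos: [555.4, 205.1, 122.6]
tool_rot: [-3.134, -0.006, 2.635]
force: [-0.0, 0.1, -0.2]
width: -0.1
```

Run:
```python
from h import *
a,_=ctrl.get_image("top");b,_=ctrl.get_image("scene")
cv2.imwrite("pics/c2.png",np.hstack([cv2.resize(a[140:220,225:295],(350,400),interpolation=2),cv2.resize(b[200:290,310:400],(400,400),interpolation=2)]))
s=ctrl.read_state();print(s["eef_pos"],s["force"],s["tool_rot"])
```

```text
[558.6630969  206.24250606 127.14986252] [-0.09430517  1.13697322  0.54700075] [-3.14053425e+00 -8.13499062e-04  2.63518317e+00]
```

View pics/c2.png

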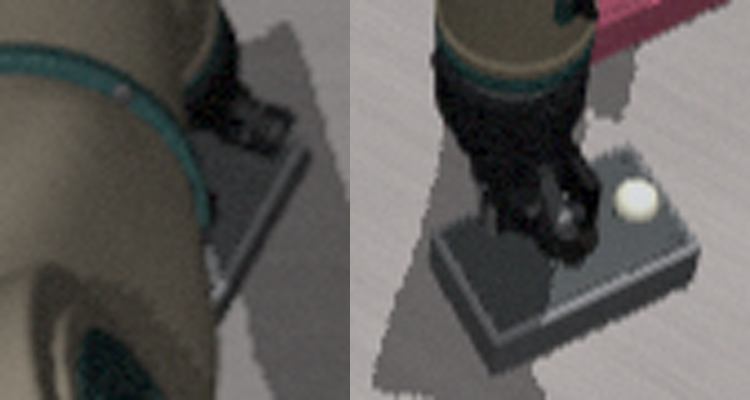

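The fingers are behind the blade on the side away from the lamp, and the lamp is clear. Starting the push.

Emit:
send_rows(rows=[{"x": -1.4,"y": 0.7,"z": 0,"roll": 0,"claw": 1},{"x": -2.8,"y": 1.4,"z": 0,"roll": 0,"claw": 1},{"x": -3.5,"y": 1.8,"z": 0,"roll": 0,"claw": 1},{"x": -3.9,"y": 2.0,"z": 0,"roll": 0,"claw": 1},{"x": -3.9,"y": 2.0,"z": 0,"roll": 0,"claw": 1}])

```text
clock: 2.58
eef_pos: [520.6, 227.4, 128.9]
tool_rot: [3.139, 0.002, 2.636]
force: [0.6, -0.1, 1.5]
width: 0.3
```

Emit:
send_rows(rows=[{"x": -0.5,"y": 0.3,"z": 0,"roll": 0,"claw": 1},{"x": -1.0,"y": 0.6,"z": 0,"roll": 0,"claw": 1},{"x": -1.3,"y": 0.7,"z": 0,"roll": 0,"claw": 1},{"x": -1.3,"y": 0.7,"z": 0,"roll": 0,"claw": 1},{"x": -1.3,"y": 0.7,"z": 0,"roll": 0,"claw": 1}])

```text
clock: 3.0
eef_pos: [507.5, 233.6, 127.6]
tool_rot: [3.141, 0.001, 2.635]
force: [2.5, 0.2, 1.4]
width: -0.1
```

Run:
```python
from h import *
u=np.array([-.8746,.4848]);
for i in range(3):
    b,_=ctrl.get_image("scene");s=ctrl.read_state();p=s["eef_pos"];print(p,(p[:2]-[515.2,227.7])@u,s["force"][:2]@u,s["force"])
cv2.imwrite("pics/c3.png",cv2.resize(b[200:290,310:400],(540,540),interpolation=2))
```

```text
[507.58925892 233.51935665 127.62647439] 9.477578250550781 -2.3845096389069975 [3.21110334 0.87442521 1.5424092 ]
[507.58498187 233.51570911 127.5915783 ] 9.479550637384564 -3.5116178888473444 [ 3.72828684 -0.51744682  2.02199546]
[507.51888119 233.50265395 127.58368703] 9.531033142974005 -1.8822436306355885 [2.33066947 0.32211199 1.54424723]
```

View pics/c3.png

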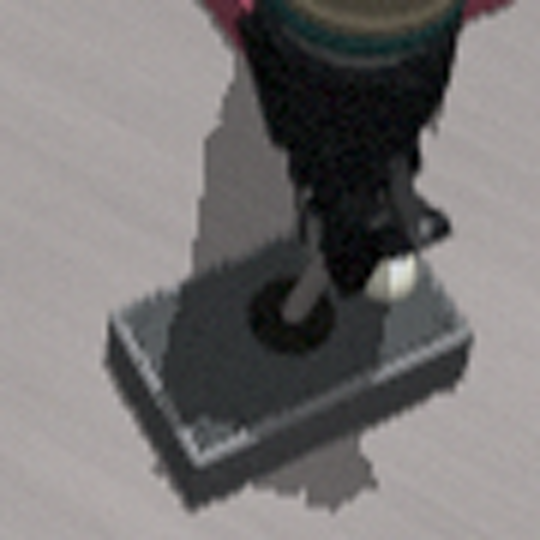

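The stem leans towards the lamp, and the force (≈2.6 N) fits an angle of about 0.35. Pushing another 11 mm, to about 0.52.

Emit:
send_rows(rows=[{"x": -0.4,"y": 0.2,"z": 0,"roll": 0,"claw": 1},{"x": -0.8,"y": 0.4,"z": 0,"roll": 0,"claw": 1},{"x": -1.0,"y": 0.5,"z": 0,"roll": 0,"claw": 1},{"x": -1.0,"y": 0.5,"z": 0,"roll": 0,"claw": 1},{"x": -1.0,"y": 0.5,"z": 0,"roll": 0,"claw": 1}])

```text
clock: 3.57
eef_pos: [496.4, 237.9, 127.2]
tool_rot: [-3.141, -0.0, 2.635]
force: [3.1, -1.9, 1.1]
width: -0.2
```

Run:
```python
from h import *
u=np.array([-.8746,.4848]);F=[]
for i in range(6):
    b,d=ctrl.get_image("scene");s=ctrl.read_state();p=s["eef_pos"];F.append(s["force"][:2]@u)
print(p,(p[:2]-[515.2,227.7])@u,np.mean(F),F,s["clock"])
cv2.imwrite("pics/c4.png",cv2.resize(b[200:290,310:400],(540,540),interpolation=2))
```

```text
[496.5941356  237.91475688 127.25888361] 21.224803140344207 -3.650272346669214 [np.float64(-3.320274733197466), np.float64(-3.579354047533635), np.float64(-3.7946296425141153), np.float64(-3.561342319643501), np.float64(-4.06436087496926), np.float64(-3.5816724621573055)] 3.8667
```

View pics/c4.png

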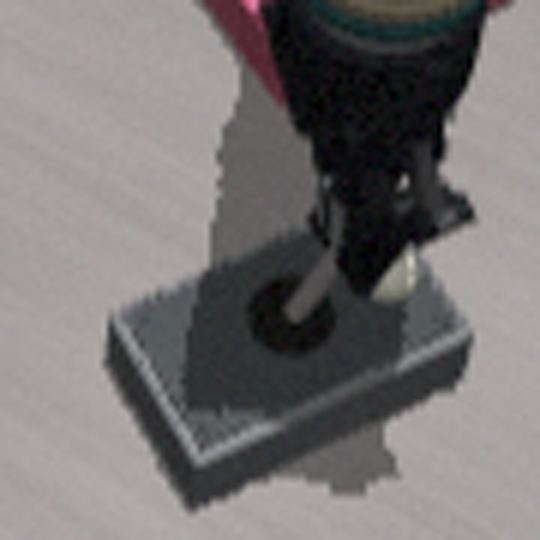

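The geometry gives about 0.53 rad and the 3.65 N force agrees. I'll add 2 mm for margin and hold for more than a second.

Emit:
send_rows(rows=[{"x": -0.2,"y": 0.1,"z": 0,"roll": 0,"claw": 1},{"x": -0.2,"y": 0.1,"z": 0,"roll": 0,"claw": 1},{"x": -0.2,"y": 0.1,"z": 0,"roll": 0,"claw": 1},{"x": -0.2,"y": 0.1,"z": 0,"roll": 0,"claw": 1},{"x": -0.2,"y": 0.1,"z": 0,"roll": 0,"claw": 1}])

```text
clock: 4.28
eef_pos: [494.8, 239.1, 127.2]
tool_rot: [-3.141, -0.0, 2.635]
force: [3.3, -2.5, 0.1]
width: 0.0
```

Emit:
send_rows(rows=[{"x": 0,"y": 0,"z": 0,"roll": 0,"claw": 1},{"x": 0,"y": 0,"z": 0,"roll": 0,"claw": 1},{"x": 0,"y": 0,"z": 0,"roll": 0,"claw": 1},{"x": 0,"y": 0,"z": 0,"roll": 0,"claw": 1},{"x": 0,"y": 0,"z": 0,"roll": 0,"claw": 1}])

```text
clock: 4.7
eef_pos: [494.8, 239.2, 127.3]
tool_rot: [-3.141, -0.0, 2.635]
force: [3.9, -2.1, -0.2]
width: 0.0
```

Emit:
send_rows(rows=[{"x": 0,"y": 0,"z": 0,"roll": 0,"claw": 1},{"x": 0,"y": 0,"z": 0,"roll": 0,"claw": 1},{"x": 0,"y": 0,"z": 0,"roll": 0,"claw": 1},{"x": 0,"y": 0,"z": 0,"roll": 0,"claw": 1},{"x": 0,"y": 0,"z": 0,"roll": 0,"claw": 1}])

```text
clock: 5.12
eef_pos: [494.8, 239.3, 127.3]
tool_rot: [-3.141, -0.0, 2.635]
force: [3.2, -4.2, -0.7]
width: 0.1
```

Emit:
send_rows(rows=[{"x": 0,"y": 0,"z": 0,"roll": 0,"claw": 1},{"x": 0,"y": 0,"z": 0,"roll": 0,"claw": 1},{"x": 0,"y": 0,"z": 0,"roll": 0,"claw": 1},{"x": 0,"y": 0,"z": 0,"roll": 0,"claw": 1},{"x": 0,"y": 0,"z": 0,"roll": 0,"claw": 1}])

```text
clock: 5.53
eef_pos: [494.8, 239.3, 127.3]
tool_rot: [-3.142, -0.0, 2.635]
force: [2.3, -4.2, -0.1]
width: 0.3
```

Held for about 2 s. Now I'll retreat slowly so the lever follows the fingers upright, then lift.

Emit:
send_rows(rows=[{"x": 0.7,"y": -0.4,"z": 0,"roll": 0,"claw": 1},{"x": 1.4,"y": -0.8,"z": 0,"roll": 0,"claw": 1},{"x": 2.1,"y": -1.2,"z": 0,"roll": 0,"claw": 1},{"x": 2.7,"y": -1.5,"z": 0,"roll": 0,"claw": 1},{"x": 3.1,"y": -1.7,"z": 0,"roll": 0,"claw": 1}])

```text
clock: 5.95
eef_pos: [526.5, 222.0, 127.1]
tool_rot: [3.142, -0.001, 2.634]
force: [-0.3, 0.3, -0.6]
width: 0.2
```

Emit:
send_rows(rows=[{"x": 0.5,"y": -0.3,"z": 0,"roll": 0,"claw": 1},{"x": 1.2,"y": -0.7,"z": 0,"roll": 0,"claw": 1},{"x": 2.2,"y": -1.2,"z": 0,"roll": 0,"claw": 1},{"x": 3.4,"y": -1.9,"z": 0,"roll": 0,"claw": 1},{"x": 4.5,"y": -2.5,"z": 0,"roll": 0,"claw": 1}])

```text
clock: 6.37
eef_pos: [572.3, 196.4, 127.3]
tool_rot: [3.142, 0.0, 2.635]
force: [0.7, -0.2, 0.5]
width: -0.2
```

Emit:
send_rows(rows=[{"x": 0,"y": 0,"z": 3,"roll": 0,"claw": 1},{"x": 0,"y": 0,"z": 6,"roll": 0,"claw": 1},{"x": 0,"y": 0,"z": 9,"roll": 0,"claw": 1},{"x": 0,"y": 0,"z": 12,"roll": 0,"claw": 1},{"x": 0,"y": 0,"z": 15,"roll": 0,"claw": 1}])

```text
clock: 6.78
eef_pos: [571.6, 196.3, 278.9]
tool_rot: [-3.141, 0.0, 2.634]
force: [1.3, 0.4, -0.7]
width: -0.1
```

Run:
```python
from h import *
b,d=ctrl.get_image("scene")
for q in("vent_tip","lamp_tip"):
    for r in ctrl.place_of("scene",q)[:4]: print(q,round(r["confidence"],2),np.round(r["uv"],1),np.round(wz("scene",r["uv"],140)))
s=ctrl.read_state();print(s["eef_pos"],s["force"],s["clock"])
cv2.imwrite("pics/c5.png",cv2.resize(b[130:290,200:420],(770,560),interpolation=2))
```

```text
vent_tip 0.82 [457.2 188.9] [252. 366. 140.]
vent_tip 0.5 [359.6 231.8] [507. 221. 140.]
vent_tip 0.47 [370.4 166. ] [311. 137. 140.]
lamp_tip 0.62 [222.7 163.9] [ 531. -205.  140.]
[573.22629459 196.96237898 280.11907978] [ 0.29844209 -0.20963464 -0.36914521] 6.9333
```

View pics/c5.png

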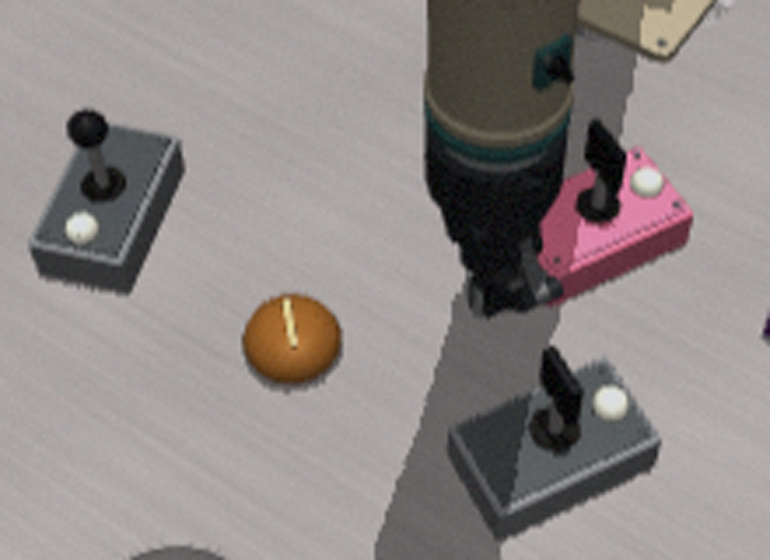

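The lever stands upright again, at crop (560,385), the same as at the start. The ball switch at (90,180) is undisturbed and the gripper is clear.

```bash
python3 -c "
from cell import ctrl
print(ctrl.finish_job())"
```

```text
the job is handed in; nothing more can be done
None
```

I pushed the grey box's paddle lever towards its white lamp, held it there for about 2 s, then let it spring back. The job is handed in at about 7 s on the robot clock.

- **Push:** I used closed fingers from the side away from the lamp. I estimate the lever reached 0.5–0.55 rad, from the finger position and a reaction of about 3.6–4 N; I did not measure the angle directly. At the earlier, shallower push the force read slightly low (2.6 N against about 2.9 N expected), so the true angle may be a little under the geometric figure. It should still be well past 0.4.
- **Release:** I backed off gradually and lifted the gripper to about 280 mm. The last picture shows the lever upright, the ball-lever switch undisturbed and the gripper touching nothing. The final force readings were about zero.
- **Disagreements:** The networks also marked the pink and purple look-alikes as the vent box, so I told the right one apart by colour. Their final position for the lever tip was about 10 mm off the first one, which is within their usual scatter.

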